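# Spring open the blue brazing jig

### The job

The brazed copper elbow in the blue-lidded clamshell jig has cooled: press that jig's yellow release button so that its lid springs fully open to its stop. Leave the green-lidded jig shut.

Things in the scene. Friction and masses are not known exactly. Their poses are not given: they have to be found in the camera images.
- blue_button_top (a point): Centre of the top of the blue-lidded jig's yellow round release button: 32 mm across, vertical, standing 18 mm out of a black housing 54 x 46 mm, 44 mm high; its top is 62 mm above the bench when up. The x axis points level from the button to the lid and its hinge, z up; the lid's near edge is 50 mm along x, the hinge line (parallel to y) 190 mm. The jig is fixed.
- blue_button (a joint): Travel of that button, m: 0 up, 0.009 fully down. It starts to move at about 1.5 N and is fully down at about 5 N; it draws back the bolt that holds the lid, which lets go at about 0.005 to 0.006. It springs back when let go.
- blue_lid (a joint): Opening, rad, of the blue window-frame lid (140 x 140 mm, top 58 mm above the bench when shut) over a copper elbow on a dark steel bed 230 x 150 mm: 0 shut, held by the bolt against its spring; 1.75 at its stop, just past upright. Let go, it swings up and away from the button in about a second and stays; it reaches 200 mm above the bench.
- green_lid (a joint): Opening of the green lid of the other jig, rad: 0 shut; it must stay shut. That jig is built in the same way, and its yellow button is the wrong one. Which jig stands left or right varies.

How it is judged:
By the outcome, as a careful person would: the job done as asked, in the order asked, and still so for the second after the job is handed in, with the robot touching nothing.
It also fails if it takes over 26 s, if anything falls off the work surface, if the arm or the gripper's body presses on something with over 40 N, if the wrist force passes 120 N, or if a joint passes its speed limit or range.

### The arm

A 6-joint arm with a two-finger parallel gripper is mounted at the origin on the work surface. World frame = base frame: x ahead of the robot, y to its left, z up, the work surface at z = 0. Lengths are in m, angles in rad, forces in N, time in s.
With the tool pointing down it reaches from about 0.3 to 0.875 m from the base axis. Payload 6.4 kg.
Tool frame: the origin (TCP) lies between the finger pads; the fingertips stand 19 mm ahead of it and the grasp point (between the pads) is the TCP; z points along the fingers, y is the line along which they close (so a half turn about z gives the same grasp; the last joint's range is limited). The gripper opens to 88 mm and grips with 3 to 60 N. Pads are 18 mm wide; open, the fingers measure 123 mm over their backs; the gripper's body (75 mm by 187 mm) begins 45 mm behind the grasp point.
Start: joints at [-1.368, 0.181, 1.607, -0, 1.354, -0.206], TCP at [0.229, -0.528, 0.258] pointing down, gripper open.
Joint ranges: [-2.99, 2.99], [-0.89, 2.07], [0.3, 2.58], [-1.14, 4.28], [0, 2.63], [-3.12, 3.12]. Speed limits (rad/s): [2.57, 2.57, 3.01, 3.14, 3.14, 3.14].

### API

Orientations are given as a unit quaternion [x, y, z, w].
In Python, from cell import get_obs, vision, r gives the robot as it stands.
- The arm moves only by the tool drive_tool, never from a script. Its argument "steps" is a list of rows, each a list of 5 numbers: the shift along the tool's x, y, z in m, then the turn about the tool's z in degrees, then the closure, from 0 (fully open) to 1 (shut). A call has 1 to 5 rows; each row shifts and turns the commanded pose from where the row before left it, along the tool's axes as they then stand; what a row does not reach is not made up. A row lasts 1/12 s, in which the tool goes at most 41.7 mm and 7.16 degrees, less where a joint would pass 70% of its speed; a pose out of reach is approached as far as the arm can. A call with a gripper value outside its range is refused whole. The fingers move at their own pace and stop on an object; "squeeze" is the grip in N (left out, the last holds). Time passes only in rows, so rows that do not move let the fingers close. It gives the time, the measured TCP pose, the force, the opening and the grip force at its end, in the units of the state.
- get_obs(): the state, without advancing time (a new reading comes with each control period).
- vision.grab_frame(name): name is "scene" or "top"; returns the picture (384x512x3 uint8, red, green, blue); there is no depth.
- vision.camera_params(name): a dict with "fx", "fy", "cx", "cy" (pixels), "dist" ([k1, k2, p1, p2, k3] as OpenCV has them; the pictures are not rectified), "camera_from_world" (4x4, takes a point from world to camera coordinates). Camera axes: x right, y up, looking along -z (the intrinsics and any distortion apply to the point x, -y, -z); pixel columns grow to the right and rows downward; lengths in m; the calibration is good to about 2 mm. A picture is of the moment at which its call begins. camera_params takes no time and is no camera call.
- r.sign_off(): hands the job in; it is judged then, once.
Trained networks look in the newest picture that a camera, given by its name, has taken for a name from the list of things; names that differ only in an ending like _2 or _b are one class to them, and where a whole thing is asked for, a point or a joint stands for the part that bears it (a point fixed in the world has none). Each returns a list of dicts, best first, with "confidence" (0 to 1); they miss things now and then, are a little off and sometimes report something else, mostly with a low value. They report only what shows in the picture. A call takes as long as a camera call.
- vision.spot_in(query, camera): "centre" ([column, row] as shares, 0 to 1, of the picture: columns of its width, rows of its height, amid what is visible of it).
- vision.regions_of(query, camera): "pixels" (384x512 bool, what is visible of it) and "centre" ([column, row] as shares, 0 to 1, of the picture: columns of its width, rows of its height, amid what is visible of it).
- vision.place_of(query, camera): "centre" ([column, row] as shares, 0 to 1, of the picture: columns of its width, rows of its height: a listed point, or the origin of a listed thing).
The state is a dict: "time_s": time; "qpos": joint angles; "dq": joint speeds; "effort": joint torques, N m; "ee_pos": TCP position; "tool_rot": TCP orientation; "ft_force": force on the tool from outside, world axes, zero at the start; "moment": the same for the moment, N m; "grip_width": opening from 0.0 (shut) to 1.0 (fully open); "grasp_force": force on a finger pad.
Only numpy, scipy, OpenCV 4.12 (cv2) and the standard library are available. Lean on these libraries where they do the work, as an engineer would, in place of code of your own. Each camera call takes 0.05 s, during which the arm holds its last target. There are 200 camera calls.

## Working session

There is one attempt and no reset: what is moved stays moved. The work goes in short steps, Python scripts to look and compute and a tool call to move; the robot and the scene stay as the last step left them, time stands still between calls to the robot, and variables do not carry over. Pictures are saved under pics/ and viewed, at most 10 in all, crops included, and the job is handed in when it is done.

Besides the shell and the picture viewer there is one more tool, called after "Call:" by a JSON object that holds its "name" and its "arguments", one argument or row to a line. drive_tool: Moves the arm, as the interface text tells. Its arguments: {"type":"object","properties":{"steps":{"type":"array"},"squeeze":{"type":"number"}},"required":["steps"]}

```bash
mkdir -p pics; cat > h.py <<'E'
import numpy as np, cv2
from cell import get_obs, vision, r
def ray(cam,px):
    p=vision.camera_params(cam);K=np.array([[p['fx'],0,p['cx']],[0,p['fy'],p['cy']],[0,0,1]])
    u=cv2.undistortPoints(np.array([[px]],float),K,np.array(p['dist'],float))[0,0]
    T=np.array(p['camera_from_world']);R=T[:3,:3]
    return -R.T@T[:3,3], R.T@np.array([u[0],-u[1],-1])
def at_z(cam,px,z):
    o,d=ray(cam,px);return o+d*(z-o[2])/d[2]
E
python3 - <<'E'
from h import *
for c in ("top","scene"):
    im=vision.grab_frame(c);cv2.imwrite(f"pics/{c}0.png",im[:,:,::-1])
    for q in ("blue_button_top","blue_lid","green_lid"):
        f=vision.place_of if q=="blue_button_top" else vision.spot_in
        for d in f(q,c)[:3]:
            px=np.array(d["centre"])*[512,384];print(c,q,d["confidence"],px,at_z(c,px,.06))
o=get_obs();print(o["time_s"],o["ee_pos"],o["tool_rot"],o["ft_force"])
E
```

```text
top blue_button_top 0.47 [122.7776 219.4944] [0.56444394 0.25198894 0.06      ]
top blue_lid 0.64 [127.2832 160.704 ] [0.68456707 0.24256653 0.06      ]
top green_lid 0.96 [330.1888 216.384 ] [ 0.56511337 -0.17065641  0.06      ]
scene blue_button_top 0.47 [365.824  190.3872] [0.54773055 0.25460426 0.06      ]
scene blue_lid 0.93 [341.0944 238.0032] [0.72891818 0.19977493 0.06      ]
scene green_lid 0.79 [206.6944 190.1184] [ 0.63943277 -0.13003766  0.06      ]
0.4 [ 0.228561   -0.52756687  0.25758572] [ 9.79186136e-01  2.02964275e-01  3.15107071e-06 -1.21156551e-04] [-0.3544199   0.50135402 -0.52928217]
```

View pics/top0.png

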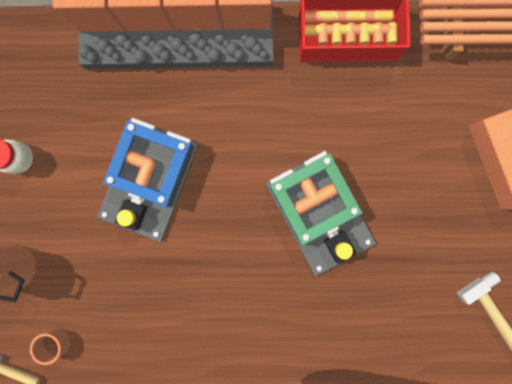

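View pics/scene0.png

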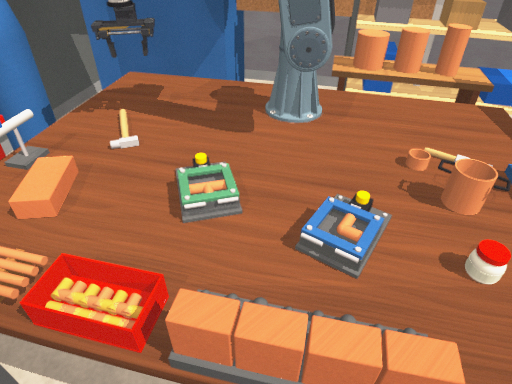

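The top picture shows the blue jig at the left with its button at about (126,217), and the green jig at the right with its button at (344,251). The scene picture shows the blue button at (363,197). Next I'll refine the position by the yellow colour and triangulate it.

```bash
python3 - <<'E'
from h import *
def cen(c,lo,hi,box):
    hsv=cv2.cvtColor(cv2.imread(f"pics/{c}0.png"),cv2.COLOR_BGR2HSV);m=cv2.inRange(hsv,lo,hi)
    x0,y0,x1,y1=box;k=np.zeros_like(m);k[y0:y1,x0:x1]=m[y0:y1,x0:x1]
    return k
k=cen("top",(22,150,120),(35,255,255),(105,195,150,240));ys,xs=np.nonzero(k);b=(xs.mean(),ys.mean())
k2=cen("scene",(22,150,120),(35,255,255),(345,180,385,215));ys,xs=np.nonzero(k2);s=(xs.mean(),ys.min()+4)
B=at_z("top",b,.058);print("top",b,len(k.nonzero()[0]),B);print("scene",s,at_z("scene",s,.062))
l=cen("top",(100,150,60),(125,255,255),(95,110,205,215))
c,sz,a=cv2.minAreaRect(cv2.findNonZero(l));P=[at_z("top",p,.058) for p in cv2.boxPoints((c,sz,a))]
L=np.mean(P,0);print("lid",L,sz,[p[:2].round(3) for p in P],np.linalg.norm(P[0]-P[1]),np.linalg.norm(P[1]-P[2]))
d=L-B;print("dir deg",np.degrees(np.arctan2(d[1],d[0])),np.linalg.norm(d))
for i in range(4):
    e=P[(i+1)%4]-P[i];print(np.degrees(np.arctan2(e[1],e[0])))
o=get_obs();from scipy.spatial.transform import Rotation as R
M=R.from_quat(o["tool_rot"]).as_matrix();print(M.round(3));print("shift in tool",M.T@(B-o["ee_pos"]))
E
```

```text
top (np.float64(128.27173913043478), np.float64(217.68478260869566)) 92 [0.56790372 0.24147337 0.058     ]
scene (np.float64(362.37579617834393), np.int64(195)) [0.57133265 0.24546787 0.062     ]
lid [0.6792322  0.20250473 0.058     ] (66.00175476074219, 66.09201049804688) [array([0.641, 0.29 ]), array([0.768, 0.241]), array([0.717, 0.114]), array([0.591, 0.164])] 0.13589932112414582 0.13683913463720482
dir deg -19.291731981479586 0.1179516257745059
-21.257890075639445
-112.01245299820806
158.44069849117923
68.20624863178828
[[ 0.918  0.397 -0.   ]
 [ 0.397 -0.918  0.   ]
 [ 0.    -0.    -1.   ]]
shift in tool [ 0.61705138 -0.57075086  0.19975457]
```

Call:
{"name": "drive_tool", "arguments": {
  "steps": [
    [0.025, -0.023, 0, 0, 1],
    [0.025, -0.023, 0, 0, 1],
    [0.025, -0.023, 0, 0, 1],
    [0.025, -0.023, 0, 0, 1],
    [0.025, -0.023, 0, 0, 1]
  ],
  "squeeze": 10
}}

```text
time_s: 0.82
ee_pos: [0.2979, -0.371, 0.2577]
tool_rot: [0.979, 0.203, 0.0, 0.0]
ft_force: [1.3, 1.1, -0.5]
grip_width: 0.648
grasp_force: 0.0
```

Call:
{"name": "drive_tool", "arguments": {
  "steps": [
    [0.025, -0.023, 0, 0, 1],
    [0.025, -0.023, 0, 0, 1],
    [0.025, -0.023, 0, 0, 1],
    [0.025, -0.023, 0, 0, 1],
    [0.025, -0.023, 0, 0, 1]
  ]
}}

```text
time_s: 1.23
ee_pos: [0.3669, -0.2157, 0.258]
tool_rot: [0.979, 0.203, 0.0, 0.0]
ft_force: [0.7, 0.4, 0.1]
grip_width: 0.262
grasp_force: 0.0
```

Call:
{"name": "drive_tool", "arguments": {
  "steps": [
    [0.025, -0.023, 0, 0, 1],
    [0.025, -0.023, 0, 0, 1],
    [0.025, -0.023, 0, 0, 1],
    [0.025, -0.023, 0, 0, 1],
    [0.025, -0.023, 0, 0, 1]
  ]
}}

```text
time_s: 1.65
ee_pos: [0.436, -0.0603, 0.258]
tool_rot: [0.979, 0.203, 0.0, 0.0]
ft_force: [0.2, -0.2, 0.1]
grip_width: 0.006
grasp_force: 0.0
```

Call:
{"name": "drive_tool", "arguments": {
  "steps": [
    [0.025, -0.023, 0, 0, 1],
    [0.025, -0.023, 0, 0, 1],
    [0.025, -0.023, 0, 0, 1],
    [0.025, -0.023, 0, 0, 1],
    [0.025, -0.023, 0, 0, 1]
  ]
}}

```text
time_s: 2.07
ee_pos: [0.505, 0.095, 0.2579]
tool_rot: [0.979, 0.203, 0.0, 0.0]
ft_force: [1.1, -0.2, 0.9]
grip_width: 0.002
grasp_force: 0.0
```

Call:
{"name": "drive_tool", "arguments": {
  "steps": [
    [0.025, -0.023, 0, 0, 1],
    [0.025, -0.023, 0, 0, 1],
    [0.025, -0.023, 0, 0, 1],
    [0.025, -0.023, 0, 0, 1],
    [0, 0, 0, 0, 1]
  ]
}}

```text
time_s: 2.48
ee_pos: [0.5608, 0.2221, 0.2574]
tool_rot: [0.979, 0.205, 0.001, -0.001]
ft_force: [-1.0, -0.7, 0.0]
grip_width: 0.005
grasp_force: 0.0
```

Call:
{"name": "drive_tool", "arguments": {
  "steps": [
    [0, 0, 0, 6.5, 1],
    [0, 0, 0, 6.5, 1],
    [0, 0, 0, 6.5, 1],
    [0, 0, 0, 6.5, 1],
    [0, 0, 0, 6.5, 1]
  ]
}}

```text
time_s: 2.9
ee_pos: [0.5596, 0.2171, 0.2577]
tool_rot: [0.997, -0.082, -0.0, 0.0]
ft_force: [-0.6, 0.1, 0.0]
grip_width: 0.005
grasp_force: 0.0
```

Call:
{"name": "drive_tool", "arguments": {
  "steps": [
    [0, 0, 0, 6.5, 1],
    [0, 0, 0, 6, 1],
    [0, 0, 0, 0, 1],
    [0, 0, 0, 0, 1]
  ]
}}

```text
time_s: 3.23
ee_pos: [0.5596, 0.2171, 0.2577]
tool_rot: [0.983, -0.186, -0.0, 0.0]
ft_force: [-0.8, -0.6, 0.1]
grip_width: 0.003
grasp_force: 0.0
```

Call:
{"name": "drive_tool", "arguments": {
  "steps": [
    [-0.002, -0.015, 0.02, 0, 1],
    [-0.0025, -0.014, 0.035, 0, 1],
    [0, 0, 0.035, 0, 1],
    [0, 0, 0.035, 0, 1],
    [0, 0, 0.025, 0, 1]
  ]
}}

```text
time_s: 3.65
ee_pos: [0.5646, 0.2458, 0.1045]
tool_rot: [0.983, -0.185, -0.001, 0.001]
ft_force: [0.1, -0.5, -0.6]
grip_width: 0.009
grasp_force: 0.0
```

Call:
{"name": "drive_tool", "arguments": {
  "steps": [
    [0, 0, 0, 0, 1],
    [0, 0, 0, 0, 1]
  ]
}}

```text
time_s: 3.82
ee_pos: [0.5652, 0.2457, 0.1066]
tool_rot: [0.983, -0.186, -0.002, 0.001]
ft_force: [0.3, 0.2, 0.5]
grip_width: 0.006
grasp_force: 0.0
```

```bash
python3 - <<'E'
from h import *
ims=[]
for c,(x0,y0,x1,y1) in (("top",(70,100,230,260)),("scene",(280,110,440,270))):
    im=vision.grab_frame(c)[y0:y1,x0:x1,::-1];ims.append(cv2.resize(im,(400,400),interpolation=cv2.INTER_CUBIC))
cv2.imwrite("pics/near.png",np.hstack(ims));o=get_obs();print(o["time_s"],o["ee_pos"],o["ft_force"])
E
```

```text
3.9167 [0.56767919 0.24624386 0.10991389] [-0.47849866 -0.28199024  1.58905058]
```

View pics/near.png

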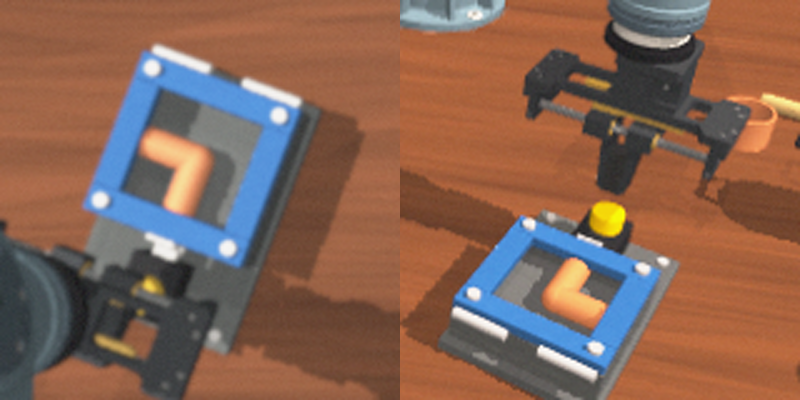

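The left half shows the closed fingers beside and above the blue jig's button. In the right half the tip is at about (612,190), right over the button at (607,215). Now I'll press gently.

Call:
{"name": "drive_tool", "arguments": {
  "steps": [
    [0, 0, 0.01, 0, 1],
    [0, 0, 0.01, 0, 1],
    [0, 0, 0.004, 0, 1],
    [0, 0, 0, 0, 1],
    [0, 0, 0, 0, 1]
  ]
}}

```text
time_s: 4.33
ee_pos: [0.5659, 0.246, 0.0834]
tool_rot: [0.982, -0.187, -0.0, 0.0]
ft_force: [-0.3, 1.4, 0.3]
grip_width: 0.004
grasp_force: 0.0
```

Call:
{"name": "drive_tool", "arguments": {
  "steps": [
    [0, 0, 0.003, 0, 1],
    [0, 0, 0.002, 0, 1],
    [0, 0, 0, 0, 1],
    [0, 0, 0, 0, 1]
  ]
}}

```text
time_s: 4.67
ee_pos: [0.5667, 0.2461, 0.0791]
tool_rot: [0.982, -0.187, 0.001, -0.0]
ft_force: [0.2, 0.5, 1.1]
grip_width: 0.005
grasp_force: 0.7
```

Call:
{"name": "drive_tool", "arguments": {
  "steps": [
    [0, 0, 0.003, 0, 1],
    [0, 0, 0.002, 0, 1],
    [0, 0, 0, 0, 1],
    [0, 0, 0, 0, 1]
  ]
}}

```text
time_s: 5.0
ee_pos: [0.5667, 0.2461, 0.0741]
tool_rot: [0.982, -0.187, 0.001, -0.0]
ft_force: [1.2, 0.6, 3.6]
grip_width: 0.007
grasp_force: 2.1
```

Call:
{"name": "drive_tool", "arguments": {
  "steps": [
    [0, 0, 0.002, 0, 1],
    [0, 0, 0, 0, 1],
    [0, 0, 0, 0, 1]
  ]
}}

```text
time_s: 5.25
ee_pos: [0.5667, 0.2461, 0.0724]
tool_rot: [0.982, -0.187, 0.001, -0.0]
ft_force: [0.7, 0.9, 7.1]
grip_width: 0.005
grasp_force: 3.6
```

```bash
python3 - <<'E'
from h import *
ims=[]
for c,(x0,y0,x1,y1) in (("top",(70,100,230,260)),("scene",(280,110,440,270))):
    im=vision.grab_frame(c)[y0:y1,x0:x1,::-1];ims.append(cv2.resize(im,(400,400),interpolation=cv2.INTER_CUBIC))
cv2.imwrite("pics/press.png",np.hstack(ims));o=get_obs();print(o["time_s"],o["ee_pos"],o["ft_force"])
E
```

```text
5.35 [0.5667331  0.24614498 0.07242283] [-0.46592685 -0.88449306  6.77599051]
```

View pics/press.png

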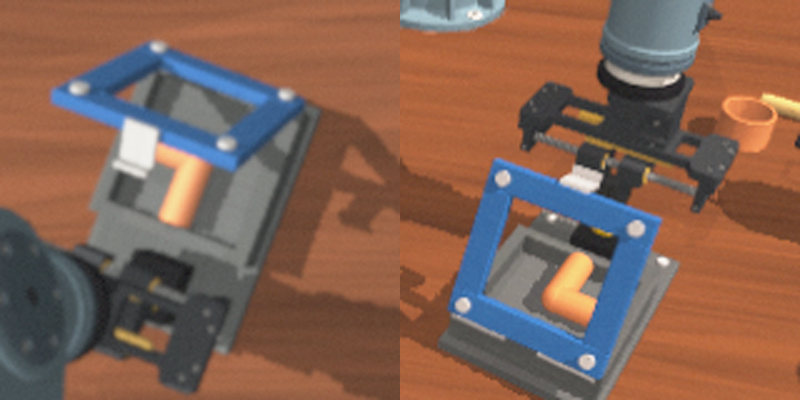

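The blue lid is swinging up: its free edge is at about (150,150) in the left half, clear of the gripper. I'll let it finish, then back straight up.

Call:
{"name": "drive_tool", "arguments": {
  "steps": [
    [0, 0, 0, 0, 1],
    [0, 0, 0, 0, 1],
    [0, 0, 0, 0, 1],
    [0, 0, 0, 0, 1],
    [0, 0, 0, 0, 1]
  ]
}}

```text
time_s: 5.77
ee_pos: [0.5668, 0.2461, 0.0724]
tool_rot: [0.982, -0.187, 0.001, -0.0]
ft_force: [0.5, 0.8, 7.9]
grip_width: 0.007
grasp_force: 3.6
```

Call:
{"name": "drive_tool", "arguments": {
  "steps": [
    [0, 0, -0.005, 0, 1],
    [0, 0, -0.015, 0, 1],
    [-0.01, 0, -0.03, 0, 1],
    [-0.02, 0, -0.03, 0, 1],
    [-0.025, 0, -0.03, 0, 1]
  ]
}}

```text
time_s: 6.18
ee_pos: [0.5141, 0.2654, 0.1816]
tool_rot: [0.982, -0.188, -0.001, 0.001]
ft_force: [1.0, 0.3, 0.9]
grip_width: 0.001
grasp_force: 0.0
```

Call:
{"name": "drive_tool", "arguments": {
  "steps": [
    [-0.025, 0, -0.03, 0, 1],
    [-0.025, 0, -0.02, 0, 1],
    [0, 0, 0, 0, 1],
    [0, 0, 0, 0, 1],
    [0, 0, 0, 0, 1]
  ]
}}

```text
time_s: 6.6
ee_pos: [0.4682, 0.2842, 0.2305]
tool_rot: [0.982, -0.187, -0.001, 0.001]
ft_force: [-0.0, -0.5, 0.0]
grip_width: 0.002
grasp_force: 0.0
```

```bash
python3 - <<'E'
from h import *
ims=[cv2.resize(vision.grab_frame(c)[:,:,::-1],(400,300)) for c in ("top","scene")]
im=vision.grab_frame("scene")[110:270,280:440,::-1]
cv2.imwrite("pics/end.png",np.vstack([np.hstack(ims),np.hstack([cv2.resize(im,(300,300)),np.zeros((300,500,3),np.uint8)])]));o=get_obs();print(o["time_s"],o["ee_pos"],o["ft_force"],abs(o["dq"]).max())
E
```

```text
6.75 [0.46846815 0.28378054 0.22976063] [-0.16129336 -0.64867824 -0.47663004] 0.00450379220620016
```

View pics/end.png

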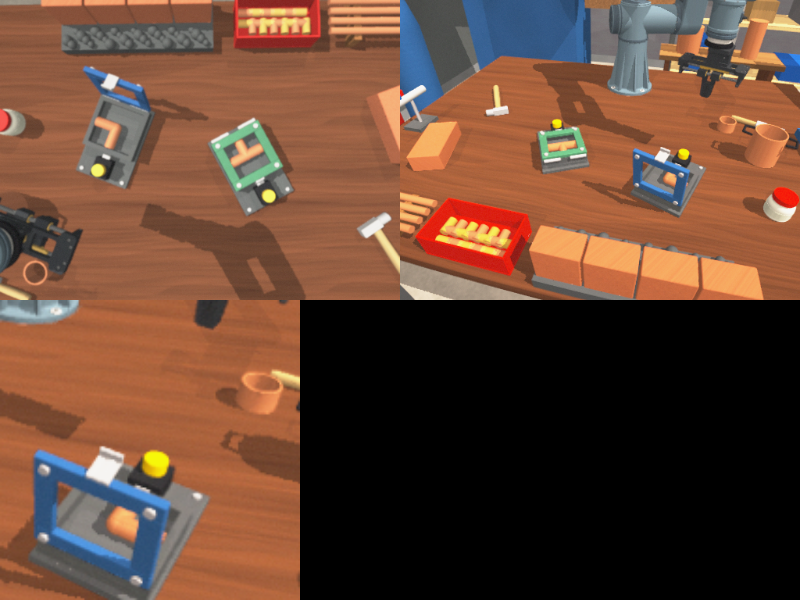

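The blue lid stands upright at about (118,88) in the top view. The green lid is shut and the arm is clear. I'll give it another half second, check that the lid no longer moves, and hand in if so.

Call:
{"name": "drive_tool", "arguments": {
  "steps": [
    [0, 0, 0, 0, 1],
    [0, 0, 0, 0, 1],
    [0, 0, 0, 0, 1],
    [0, 0, 0, 0, 1],
    [0, 0, 0, 0, 1]
  ]
}}

```text
time_s: 7.17
ee_pos: [0.4686, 0.2846, 0.2316]
tool_rot: [0.982, -0.187, -0.0, 0.0]
ft_force: [0.2, 0.1, 0.8]
grip_width: 0.0
grasp_force: 0.0
```

```bash
python3 - <<'E'
from h import *
p=vision.camera_params("top");T=np.array(p['camera_from_world'])
def proj(X):
    c=T[:3,:3]@X+T[:3,3];K=np.array([[p['fx'],0,p['cx']],[0,p['fy'],p['cy']],[0,0,1]])
    return cv2.projectPoints(np.array([[c[0],-c[1],-c[2]]]),np.zeros(3),np.zeros(3),K,np.array(p['dist'],float))[0].ravel()
im=vision.grab_frame("top");m=cv2.inRange(cv2.cvtColor(im,cv2.COLOR_RGB2HSV),(100,150,50),(125,255,255));m[:,250:]=0;m[:70]=0;m[160:]=0
old=cv2.resize(cv2.imread("pics/end.png")[:300,:400],(512,384));mo=cv2.inRange(cv2.cvtColor(old,cv2.COLOR_BGR2HSV),(100,150,50),(125,255,255));mo[:,250:]=0;mo[:70]=0;mo[160:]=0
print(cv2.boundingRect(m),cv2.boundingRect(mo))
a=np.radians(-21.5);x=np.array([np.cos(a),np.sin(a),0]);y=np.array([-x[1],x[0],0]);B=np.array([.568,.2455,0])
for th in (1.4,1.57,1.75):
    n=np.array([proj(B+x*(.19-rr*np.cos(th))+y*s+[0,0,.055+rr*np.sin(th)]) for rr in (0,.14) for s in (-.07,.07)]);print(th,n.round(0).tolist())
E
```

```text
(108, 87, 82, 53) (109, 87, 78, 51)
1.4 [[192.0, 143.0], [129.0, 120.0], [171.0, 143.0], [94.0, 114.0]]
1.57 [[192.0, 143.0], [129.0, 120.0], [176.0, 130.0], [99.0, 101.0]]
1.75 [[192.0, 143.0], [129.0, 120.0], [181.0, 116.0], [105.0, 88.0]]
```

The lid is at rest, and its top corner (108,87) matches the 1.75 rad prediction of (105,88).

```bash
python3 -c "
from cell import r
print(r.sign_off())"
```

```text
the job is handed in; nothing more can be done
None
```

The blue-lidded jig's button was pressed and its lid sprang open to its stop; the green lid stayed shut, the arm is clear of everything, and the job was handed in at about 7.2 s.

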